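# Build up a one-row sleeve jig and try a sleeve in it

## Task

Build up the one-row sleeve jig on its steel base: stand the two taller pinned posts in the two sockets, one at each end, lay the orange slot rack flat in the nest between them, and then lay the hole plate on top, with a post's pin through each of its end holes so that it lies level on both posts. Last, stand the green sleeve through any one of the plate's four middle holes so that it goes right down to the floor of the rack. Leave the short post where it stands.

Things in the scene. Friction and masses are not known exactly. Their poses are not given: they have to be found in the camera images.
- jig_base: Fixed dark steel plate 96 (x) x 340 (y) x 10 mm, origin centre of underside, symmetric; top face z = 10. Aluminium flared sockets at y = +-136: 32 bore, 42 wide mouth, rim 18 above top face, 47 wide outside; post stands on top face inside. Rack nest between, centred: sloping lips 8 high, 56 x 211 at floor (top face), 70 x 221 at top; side lips only at |y| 38 to 92.
- post_a: Taller pinned post: white nylon cylinder 26 mm across, 58 mm to its flat shoulder, steel pin on top (17 mm across for 9 mm, tapering to 6 mm at 19 mm above the shoulder), 77 mm in all, 60 g. Stands upright on the bench; origin at the centre of its underside, z up. Either taller post may go in either socket.
- post_b: The other taller pinned post, same as post_a (77 mm tall in all, shoulder at 58 mm, 26 mm across); origin at the centre of its underside, z up.
- short_post: Pinned post of another jig, like the two others but shorter: 36 mm to the shoulder, 55 mm in all, 26 mm across. Not wanted here, to be left standing where it is; origin at the centre of its underside.
- slot_rack: Orange open-topped trough 52 (x) x 208 (y) x 38 mm, walls and floor 4 mm, 130 g; origin centre of its underside, y along its length, symmetric. Cross walls 34 mm high make eight slots, each 22 mm long in y, with centres at y = +-13, +-38, +-63, +-88 mm. Lies upright on the bench; grip across its 52 mm width.
- hole_plate: Dark grey flat plate 46 (x) x 300 (y) x 10 mm, 300 g, lying on the bench; origin centre of its underside, y along its length, symmetric. On the centre line: four 28 mm sleeve holes at y = +-38, +-88 mm (over rack slots once built) and a 21 mm pin hole at y = +-136 mm. Solid in the middle; grip there across the 46 mm width. On the posts its underside is 68 mm above the bench.
- sleeve: Green plastic tube sleeve standing upright on the bench, 94 mm tall, 16 mm across (17 mm at the collar round its upper end), 30 g; origin at the centre of its foot, z up. Seated in the built jig its foot is 14 mm and its top 108 mm above the bench, 30 mm above the plate.
Mind the look-alikes: they are no part of the job. What is shaped like the post_a but red is not meant.

How it is judged:
By the outcome, as a careful person would: the job done as asked, in the order asked, and still so for the second after the job is handed in, with the robot touching nothing.
It also fails if it takes over 144 s, if anything falls off the work surface, if the arm or the gripper's body presses on something with over 40 N, if the wrist force passes 120 N, or if a joint passes its speed limit or range.

## Robot

A 7-joint arm with a two-finger parallel gripper is mounted at the origin on a cart in front of the work surface, level with it; the furniture and walls round the work are solid. World frame = base frame: x ahead of the robot, y to its left, z up, the work surface at z = 0. Lengths are in m, angles in rad, forces in N, time in s.
With the tool pointing down it reaches from about 0.4 to 0.875 m from the base axis. Payload 4.4 kg.
Tool frame: the origin (TCP) lies midway between the tips of the shut fingers; the grasp point (between the pads) lies 19 mm behind it; z points along the fingers, y is the line along which they close (so a half turn about z gives the same grasp; the last joint's range is limited). The gripper opens to 85 mm and grips with 20 to 120 N. Pads are 22 mm wide; open, the fingers measure 114 mm over their backs; the gripper's body (76 mm by 85 mm) begins 54 mm behind the grasp point. The pads swing forward as they close: fully open they stand 13 mm farther back than shut.
Start: joints at [1.064, 0.628, 0.038, 1.517, -0.027, 0.996, -0.02], TCP at [0.277, -0.588, 0.231] pointing down, gripper open.
Joint ranges: [-3.06, 3.06], [-0.37, 2.12], [-1.25, 1.32], [0.18, 2.47], [-1.1, 4.24], [0.23, 1.98], [-2.94, 2.94]. Speed limits (rad/s): [2.57, 2.57, 3.14, 3.14, 3.14, 3.14, 3.14].

## Interface

Orientations are given as a unit quaternion [w, x, y, z].
In Python, from workcell import * gives the robot as it stands.
- The arm moves only by the shell command python3 -m jog 'ROWS' [OPENING] [FORCE]. ROWS is a JSON object of lists of equal length, an entry for each row: "slide": the shift along the tool's x, y, z in mm, a list of three; "turn": the turn about the tool's z in rad. In form: {"slide": [[dx, dy, dz], ...], "turn": [turn, ...]}. A call has 1 to 20 rows; each row shifts and turns the commanded pose from where the row before left it, along the tool's axes as they then stand; what a row does not reach is not made up. A row lasts 1/8 s, in which the tool goes at most 62.5 mm and 10.7 degrees, less where a joint would pass 70% of its speed; a pose out of reach is approached as far as the arm can. A call is refused whole if a number of a shift passes 62.5 or a number of a turn 0.188, either way. A call with a gripper value outside its range is refused whole. OPENING is the closure in counts, from 0 (fully open) to 255 (shut), set as the call begins (- or left out, the last holds). The fingers move at their own pace and stop on an object; FORCE is the grip in N (left out, the last holds). Time passes only in rows, so rows that do not move let the fingers close. It gives the time, the measured TCP pose, the force, the opening and the grip force at its end, in the units of the state.
- observe(): the state, without advancing time (a new reading comes with each control period).
- read_camera(name): name is "side" or "top" or "wrist"; returns the picture (420x560x3 uint8, red, green, blue); there is no depth.
- get_calibration(name): a dict with "mtx" (3x3 intrinsics, pixels), "distortion" ([k1, k2, p1, p2, k3] as OpenCV has them; the pictures are not rectified), "extrinsics" (4x4, takes a point from world to camera coordinates). Camera axes: x right, y down, z forward; pixel columns grow to the right and rows downward; lengths in m; the calibration is good to about 2 mm. A picture is of the moment at which its call begins: read the wrist's pose just before it. get_calibration takes no time and is no camera call; for the wrist camera it gives the pose at the moment of the call.
- hand_in(): hands the job in; it is judged then, once.
Trained networks look in the newest picture that a camera, given by its name, has taken for a name from the list of things; names that differ only in an ending like _2 or _b are one class to them, and where a whole thing is asked for, a point or a joint stands for the part that bears it (a point fixed in the world has none). Each returns a list of dicts, best first, with "conf" (0 to 1); they miss things now and then, are a little off and sometimes report something else, mostly with a low value. They report only what shows in the picture. A call takes as long as a camera call. They do not tell look-alikes from the thing itself.
- look_for(query, camera): "position" ([x, y, z] in m, in world coordinates, good to about 4 mm: the middle of the surface that is visible of it).
The state is a dict: "time_s": time; "joint_pos": joint angles; "joint_vel": joint speeds; "joint_efforts": joint torques, N m; "ee_pos": TCP position; "ee_rot": TCP orientation; "contact_force": force on the tool from outside, world axes, zero at the start; "torque": the same for the moment, N m; "width": opening from 0.0 (shut) to 1.0 (fully open); "grip_force": force on a finger pad.
Only numpy, scipy, OpenCV 4.12 (cv2) and the standard library are available. Lean on these libraries where they do the work, as an engineer would, in place of code of your own. Each camera call takes 0.05 s, during which the arm holds its last target. There are 200 camera calls.

## Working session

There is one attempt and no reset: what is moved stays moved. The work goes in short steps, Python scripts to look and compute and a shell command to move; the robot and the scene stay as the last step left them, time stands still between calls to the robot, and variables do not carry over. Pictures are saved under pics/ and viewed, at most 14 in all, crops included, and the job is handed in when it is done.

```bash
mkdir -p pics; python3 - <<'E'
from workcell import *
import cv2,numpy as np
for n in ["top","side"]:
    im=read_camera(n); cv2.imwrite(f"pics/{n}0.png",im[:,:,::-1])
    for q in ["jig_base","post_a","short_post","slot_rack","hole_plate","sleeve"]:
        for d in look_for(q,n)[:5]: print(n,q,round(d['conf'],2),np.round(d['position'],3))
s=observe(); print(s['time_s'],s['ee_pos'],s['ee_rot'],s['width'])
for n in ["top","side"]:
    c=get_calibration(n); print(np.round(c['extrinsics'],3).tolist(),np.round(c['mtx'],0).tolist(),c['distortion'])
E
ls
```

```text
top jig_base 0.97 [ 0.459 -0.275  0.01 ]
top post_a 0.52 [0.575 0.035 0.061]
top post_a 0.48 [0.667 0.134 0.054]
top post_a 0.39 [0.43  0.084 0.01 ]
top slot_rack 0.68 [0.399 0.316 0.006]
top hole_plate 0.56 [0.428 0.083 0.007]
top sleeve 0.54 [0.57  0.109 0.087]
side jig_base 0.71 [ 0.461 -0.252  0.008]
side post_a 0.74 [0.78  0.3   0.042]
side post_a 0.72 [0.57  0.045 0.039]
side post_a 0.57 [0.662 0.137 0.05 ]
side short_post 0.52 [0.689 0.049 0.033]
side slot_rack 0.8 [0.414 0.298 0.026]
side hole_plate 0.62 [0.418 0.101 0.013]
side sleeve 0.57 [0.564 0.118 0.057]
0.7 [ 0.27735958 -0.58784646  0.23131789] [-1.24236216e-05  9.75814400e-01  2.18600676e-01  2.31258444e-05] 1.000269214625682
[[-0.025, -1.0, 0.007, 0.04], [-0.995, 0.024, -0.1, 0.607], [0.099, -0.009, -0.995, 1.077], [0.0, 0.0, 0.0, 1.0]] [[394.0, 0.0, 283.0], [0.0, 394.0, 210.0], [0.0, 0.0, 1.0]] [-0.06535819  0.          0.          0.          0.        ]
[[-0.897, -0.442, -0.002, 0.555], [-0.233, 0.477, -0.848, 0.169], [0.376, -0.76, -0.531, 0.88], [0.0, 0.0, 0.0, 1.0]] [[404.0, 0.0, 276.0], [0.0, 404.0, 213.0], [0.0, 0.0, 1.0]] [-0.035626  0.        0.        0.        0.      ]
pics
```

View pics/top0.png

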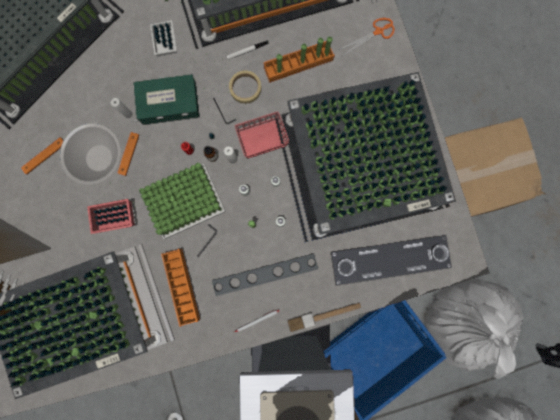

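View pics/side0.png

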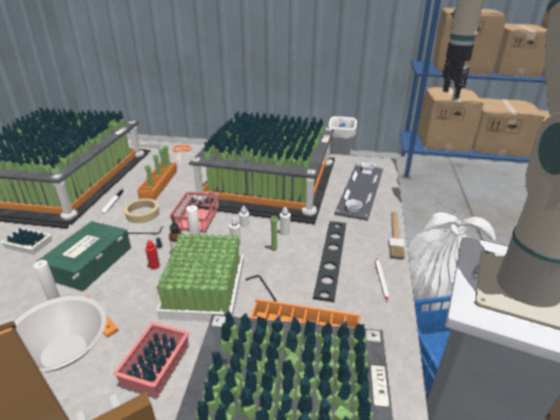

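The top view shows the jig base at (392,261), plate at (265,274), rack at (180,287) and green sleeve at (253,222). White post-like things are at (244,188), (275,181), (280,220), (231,154) and (121,107), and the red look-alike is at (187,148). The side view shows white ones at (235,230), (244,215), (285,220), (193,220) and (45,280), with the sleeve at (274,232). Next, a close crop.

```bash
cat > h.py <<'E'
from workcell import *
import cv2,numpy as np
def cal(n):
    c=get_calibration(n); return np.array(c['mtx'],float),np.array(c['distortion'],float),np.array(c['extrinsics'],float)
def unproj(n,uv,z,c=None):
    K,D,T=c or cal(n)
    p=cv2.undistortPoints(np.array([[uv]],float),K,D)[0,0]; R=T[:3,:3]; o=-R.T@T[:3,3]; d=R.T@np.array([p[0],p[1],1])
    return o+d*(z-o[2])/d[2]
def proj(n,P,c=None):
    K,D,T=c or cal(n)
    return cv2.projectPoints(np.array(P,float).reshape(-1,1,3),cv2.Rodrigues(T[:3,:3])[0],T[:3,3],K,D)[0][:,0]
E
python3 - <<'E'
from h import *
a=cv2.imread("pics/top0.png")[130:240,170:300]; b=cv2.imread("pics/side0.png")[195:275,140:300]
a=cv2.resize(a,(600,508),interpolation=cv2.INTER_CUBIC); 
b=cv2.resize(b,(800,400),interpolation=cv2.INTER_CUBIC)
cv2.imwrite("pics/ca.png",a);cv2.imwrite("pics/cb.png",b)
for uv in [(244,188),(275,181),(280,220),(231,154)]:
    for z in (.055,.077):
        P=unproj("top",uv,z); print(uv,z,P.round(3),"side top",proj("side",P).round(0),"side foot",proj("side",[P[0],P[1],0]).round(0))
E
```

```text
(244, 188) 0.055 [0.67  0.132 0.055] side top [[233. 225.]] side foot [[235. 242.]]
(244, 188) 0.077 [0.666 0.13  0.077] side top [[235. 217.]] side foot [[236. 242.]]
(275, 181) 0.055 [0.687 0.045 0.055] side top [[245. 207.]] side foot [[246. 224.]]
(275, 181) 0.077 [0.683 0.045 0.077] side top [[246. 200.]] side foot [[247. 224.]]
(280, 220) 0.055 [0.579 0.034 0.055] side top [[283. 214.]] side foot [[283. 232.]]
(280, 220) 0.077 [0.577 0.034 0.077] side top [[284. 207.]] side foot [[284. 232.]]
(231, 154) 0.055 [0.767 0.167 0.055] side top [[193. 222.]] side foot [[195. 240.]]
(231, 154) 0.077 [0.761 0.164 0.077] side top [[195. 215.]] side foot [[198. 240.]]
```

View pics/ca.png

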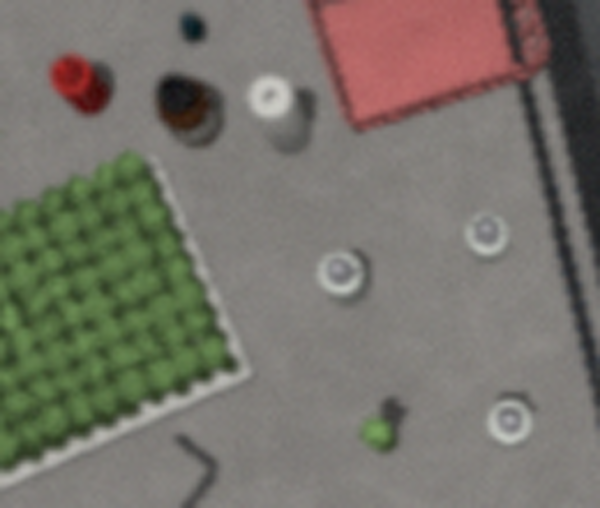

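View pics/cb.png

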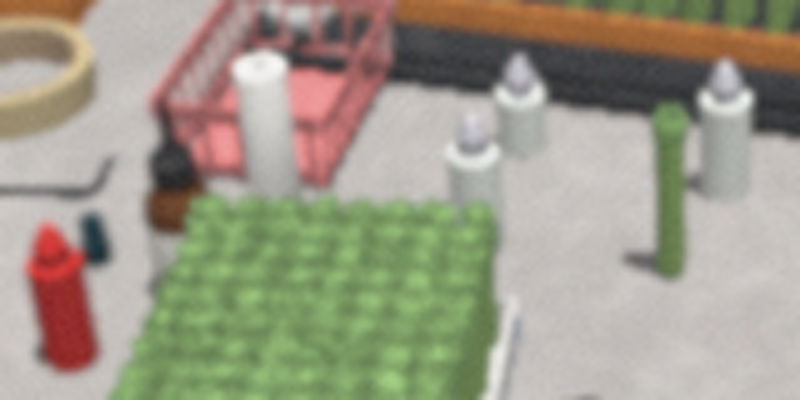

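Red (187,148) is ruled out by colour, and (231,154) is a pinless white bottle. (275,181) is the short post: its shoulder is low in the side view. So the tall posts are (244,188) and (280,220), about (0.668,0.131) and (0.578,0.034).

```bash
cat >> h.py <<'E'
def yaw():
    q=observe()['ee_rot']; return np.degrees(2*np.arctan2(q[2],q[1]))
def go(x,y,z,psi=None):
    """print the tool-frame shift (mm) at the present yaw and at psi, and the turn"""
    s=observe(); p=np.array(s['ee_pos']); d=(np.array([x,y,z])-p)*1e3; a=yaw()
    psi=a if psi is None else psi
    t=((a-psi+90)%180)-90
    f=lambda a:np.round([d[0]*np.cos(a)+d[1]*np.sin(a), d[0]*np.sin(a)-d[1]*np.cos(a), -d[2]],1)
    print("pos",p.round(4),"yaw",round(a,1),"shift now",f(np.radians(a)),"turn",round(np.radians(t),3),"shift after turn",f(np.radians(a-t)))
E
python3 - <<'E'
from h import *
K,D,T=cal("wrist"); o=-T[:3,:3].T@T[:3,3]; print("cam",o.round(3),"axes",T[:3,:3].round(3).tolist(),K.round(0).tolist(),D, yaw())
s1,s2=unproj("top",(346,267),.028),unproj("top",(440,254),.028); print(s1,s2,np.linalg.norm(s1-s2),(s1+s2)/2,np.degrees(np.arctan2(*(s1-s2)[:2])))
h1,h2=unproj("top",(218,287),.01),unproj("top",(312.5,262.5),.01); print(h1,h2,np.linalg.norm(h1-h2),(h1+h2)/2)
r1,r2=unproj("top",(175,251),.038),unproj("top",(187,322),.038); print(r1,r2,np.linalg.norm(r1-r2),(r1+r2)/2)
for uv in [(244.1,189.5),(280.5,221.2)]: print(unproj("top",uv,.058))
go(.42,-.275,.30,0)
E
```

```text
cam [ 0.347 -0.555  0.374] axes [[0.426, -0.905, 0.001], [-0.863, -0.406, 0.302], [-0.273, -0.129, -0.953]] [[291.0, 0.0, 281.0], [0.0, 291.0, 207.0], [0.0, 0.0, 1.0]] [-0.04294853  0.          0.          0.          0.        ] 25.253714534494787
[ 0.44500028 -0.14653089  0.028     ] [ 0.47336768 -0.41516896  0.028     ] 0.2701316827150303 [ 0.45918398 -0.28084993  0.028     ] -6.027929168446476
[0.39717699 0.21319912 0.01      ] [ 0.45936399 -0.05488175  0.01      ] 0.27519915802502204 [0.42827049 0.07915868 0.01      ]
[0.50075968 0.32722974 0.038     ] [0.30649432 0.2950323  0.038     ] 0.1969154739802886 [0.403627   0.31113102 0.038     ]
[0.66505168 0.13106267 0.058     ]
[0.57519498 0.03294549 0.058     ]
pos [ 0.2774 -0.5878  0.2313] yaw 25.3 shift now [ 262.5 -222.1  -68.7] turn 0.441 shift after turn [ 142.6 -312.8  -68.7]
```

```bash
python3 -m jog '{"slide":[[0,0,-10],[0,0,-10],[0,0,-10],[0,0,-10],[0,0,-10],[0,0,-10],[0,0,-10],[45.6,25.3,0],[45.6,25.3,0],[45.6,25.3,0],[45.6,25.3,0],[45.6,25.3,0],[45.6,25.3,0],[0,0,0],[0,0,0]],"turn":[-0.1764,-0.1764,-0.1764,-0.1764,-0.1764,-0.1764,-0.1764,0,0,0,0,0,0,0,0]}' 100
cat >> h.py <<'E'
def snap(name):
    c=cal("wrist"); im=read_camera("wrist"); cv2.imwrite(f"pics/{name}.png",im[:,:,::-1]); np.savez(f"pics/{name}.npz",K=c[0],D=c[1],T=c[2]); return im,c
E
python3 - <<'E'
from h import *
im,c=snap("w1"); go(.4,-.3,.3,96)
for q in ["jig_base","hole_plate"]:
    for d in look_for(q,"wrist")[:3]: print(q,round(d['conf'],2),np.round(d['position'],3))
E
```

```text
time_s: 2.58
ee_pos: [0.3994, -0.3006, 0.3015]
ee_rot: [0.0, 0.669, 0.743, -0.0]
contact_force: [-0.2, -1.4, -0.1]
width: 0.606
grip_force: 0.0
pos [ 0.3991 -0.3012  0.3013] yaw 95.9 shift now [1.1 1.  1.3] turn -0.002 shift after turn [1.1 1.  1.3]
jig_base 0.59 [ 0.458 -0.254  0.007]
```

View pics/w1.png

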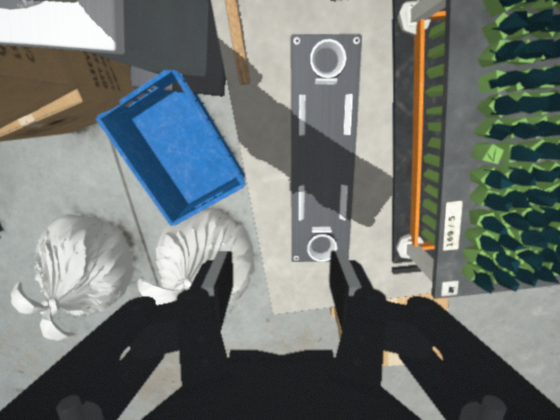

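The base spans from (291,34) to (357,262). Its socket rims are at about (328,58) and (322,247), and the neighbouring tray stands clear on the right from column 392.

```bash
cat >> h.py <<'E'
def blob(im,uv,r,f):
    """centre of min enclosing circle of the pixels in a window round uv for which f(rgb) holds (biggest blob)"""
    u,v=map(int,uv); x0,y0=max(0,u-r),max(0,v-r); w=cv2.resize(im[y0:v+r,x0:u+r].astype(np.float32),None,fx=4,fy=4,interpolation=cv2.INTER_CUBIC)
    m=f(w).astype(np.uint8); cs,_=cv2.findContours(m,cv2.RETR_EXTERNAL,cv2.CHAIN_APPROX_NONE); k=max(cs,key=cv2.contourArea)
    (a,b),(d1,d2),_=cv2.fitEllipse(cv2.convexHull(k)); return np.array([(a+.5)/4-.5+x0,(b+.5)/4-.5+y0]),(round(d1/4,1),round(d2/4,1))
E
python3 - <<'E'
from h import *
im=cv2.imread("pics/w1.png")[:,:,::-1]; z=np.load("pics/w1.npz"); c=(z['K'],z['D'],z['T'])
P=[]
for uv,r in [((328,58),23),((322,247),17)]:
    b,d=blob(im,uv,r,lambda w:w.min(2)>140); p=unproj("wrist",b,.028,c); P.append(p); print(b,d,p.round(4))
s=P[0]-P[1]; m=(P[0]+P[1])/2; print(np.linalg.norm(s),m,np.degrees(np.arctan2(-s[0],s[1])))
a=np.arctan2(-s[0],s[1]); R=np.array([[np.cos(a),-np.sin(a)],[np.sin(a),np.cos(a)]])
C=[np.r_[m[:2]+R@q,.01] for q in [(-.048,.17),(.048,.17),(.048,-.17),(-.048,-.17)]]; print(proj("wrist",C,c).round(1))
cr=im.copy()
for p in proj("wrist",C,c): cv2.circle(cr,tuple(np.round(p*1).astype(int)),1,(255,0,0),-1)
cv2.imwrite("pics/c1.png",cv2.resize(cr[20:275,270:400],None,fx=2.3,fy=2.3)[:,:,::-1])
go(.56,-.02,.28,100)
E
```

```text
[327.06481934  60.94886589] (37.8, 47.0) [ 0.444  -0.1506  0.028 ]
[320.00622559 251.18406677] (31.3, 37.7) [ 0.4738 -0.423   0.028 ]
0.27402255882799365 [ 0.45891783 -0.28681002  0.028     ] 6.2440545077629235
[[290.   36.7]
 [361.6  36.9]
 [346.4 263.9]
 [289.3 264.3]]
pos [ 0.399  -0.3014  0.3012] yaw 95.8 shift now [263.5 188.8  21.2] turn -0.073 shift after turn [249.1 207.5  21.2]
```

View pics/c1.png

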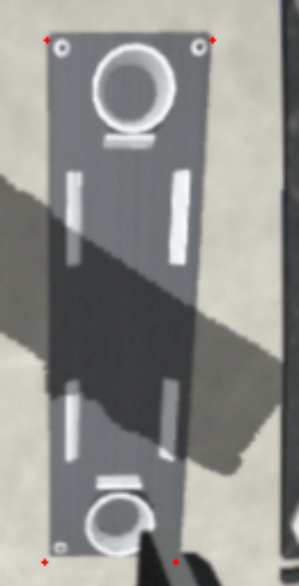

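The red predicted corners sit about 2–4 px low because the lip strips biased the blobs. The true corners in crop pixels are (50,33), (209,34), (51,553) and (181,554), with the rims at (134,88) and (120,524). I'll fit from those.

```bash
python3 - <<'E'
from h import *
z=np.load("pics/w1.npz"); c=(z['K'],z['D'],z['T'])
g=lambda q,h:unproj("wrist",(q[0]/2.3+270,q[1]/2.3+20),h,c)
C=[g(q,.01) for q in [(50,33),(209,34),(181,554),(51,553)]]; print(np.round(C,4),[np.linalg.norm(C[i]-C[i-1]).round(4) for i in range(4)],np.mean(C,0))
S=[g(q,.028) for q in [(134,88),(120,524)]]; s=S[0]-S[1]; print(np.round(S,4),np.linalg.norm(s),(S[0]+S[1])/2)
l=C[0]+C[1]-C[2]-C[3]
for s in (s,l): print(np.degrees(np.arctan2(-s[0],s[1])))
E
```

```text
[[ 0.3947 -0.1199  0.01  ]
 [ 0.4868 -0.1102  0.01  ]
 [ 0.5279 -0.4445  0.01  ]
 [ 0.4337 -0.4533  0.01  ]] [np.float64(0.3356), np.float64(0.0926), np.float64(0.3369), np.float64(0.0946)] [ 0.46075138 -0.2819841   0.01      ]
[[ 0.4451 -0.1472  0.028 ]
 [ 0.4764 -0.4169  0.028 ]] 0.27144760126536477 [ 0.46073688 -0.28204751  0.028     ]
6.614368853266948
6.843586488155161
```

```bash
python3 -m jog '{"slide":[[44,31.5,3.5],[44,31.5,3.5],[44,31.5,3.5],[44,31.5,3.5],[44,31.5,3.5],[44,31.5,3.5],[0,0,0],[0,0,0]],"turn":[0,0,0,0,0,0,0,0]}' 100
python3 - <<'E'
from h import *
im,c=snap("w2"); print(proj("wrist",[[.575,.033,.058],[.665,.131,.058],[.687,.045,.036],[.57,.115,.094]],c).round(0)); go(.577,.034,.12,95)
E
```

```text
time_s: 3.72
ee_pos: [0.5598, -0.0191, 0.2798]
ee_rot: [-0.0, 0.67, 0.743, -0.001]
contact_force: [-0.7, -0.8, 0.5]
width: 0.606
grip_force: 0.0
[[298. 137.]
 [386.  59.]
 [384. 136.]
 [305.  59.]]
pos [ 0.5597 -0.0198  0.28  ] yaw 95.8 shift now [ 51.7  22.7 160. ] turn 0.015 shift after turn [ 52.   21.9 160. ]
```

View pics/w2.png

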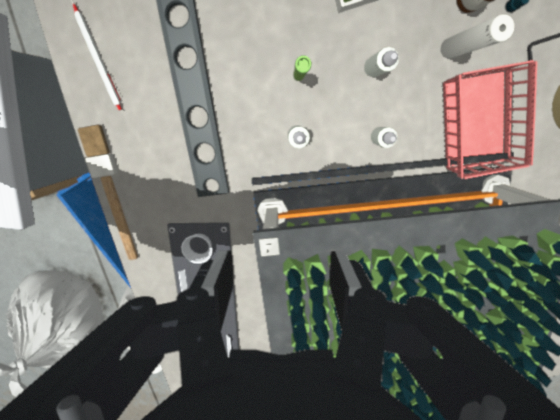

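The posts are at (299,137) and (386,60), the short one at (387,137), the sleeve at (303,65), and the plate runs down the left; all match the predictions. I'll check the precise positions and the clearance to the tray.

```bash
python3 - <<'E'
from h import *
im=cv2.imread("pics/w2.png")[:,:,::-1]; z=np.load("pics/w2.npz"); c=(z['K'],z['D'],z['T'])
for uv in [(299,137),(386,61),(387,137)]:
    b,d=blob(im,uv,15,lambda w:w.min(2)>185); print(b,d,unproj("wrist",b,.058,c).round(4),unproj("wrist",b,.036,c).round(4))
print("tray",unproj("wrist",(300,182),.01,c).round(3),unproj("wrist",(272,200),.1,c).round(3),unproj("wrist",(300,232),.1,c).round(3))
E
```

```text
Traceback (most recent call last):
  File "h.py", line 27, in blob
    (a,b),(d1,d2),_=cv2.fitEllipse(cv2.convexHull(k)); return np.array([(a+.5)/4-.5+x0,(b+.5)/4-.5+y0]),(round(d1/4,1),round(d2/4,1))
                    ~~~~~~~~~~~~~~^^^^^^^^^^^^^^^^^^^
cv2.error: OpenCV(4.12.0) /io/opencv/modules/imgproc/src/shapedescr.cpp:361: error: (-201:Incorrect size of input array) There should be at least 5 points to fit the ellipse in function 'fitEllipseNoDirect'
```

```bash
python3 - <<'E'
from h import *
im=cv2.imread("pics/w2.png")[:,:,::-1]; z=np.load("pics/w2.npz"); c=(z['K'],z['D'],z['T'])
for uv,h in [((299,137),.058),((386,61),.058),((387,137),.036)]:
    g=im[uv[1]-14:uv[1]+14,uv[0]-14:uv[0]+14].min(2); t=(np.median(g)+np.percentile(g,98))/2
    b,d=blob(im,uv,14,lambda w:w.min(2)>t); print(t,b,d,unproj("wrist",b,h,c).round(4))
print("tray",unproj("wrist",(300,182),.01,c).round(3),unproj("wrist",(272,200),.1,c).round(3),unproj("wrist",(300,232),.1,c).round(3))
E
```

```text
224.0 [298.26580238 137.08774757] (20.1, 21.1) [0.5751 0.0332 0.058 ]
217.5 [387.50536346  58.533288  ] (21.3, 24.0) [0.6666 0.1322 0.058 ]
221.0 [387.1783905  137.19498062] (18.4, 20.2) [0.692 0.044 0.036]
tray [ 0.588 -0.033  0.01 ] [ 0.551 -0.038  0.1  ] [ 0.588 -0.074  0.1  ]
```

```bash
python3 -m jog '{"slide":[[51,20.6,4],[0,0,50],[0,0,50],[0,0,50],[0,0,40],[0,0,30],[0,0,20],[0,0,10],[0,0,0],[0,0,0]],"turn":[0,0,0,0,0,0,0,0,0,0]}' 100 && python3 -m jog '{"slide":[[0,0,0],[0,0,0],[0,0,0],[0,0,0],[0,0,0],[0,0,0]],"turn":[0,0,0,0,0,0]}' 255 40
```

```text
time_s: 5.03
ee_pos: [0.576, 0.0349, 0.0273]
ee_rot: [0.001, 0.669, 0.743, 0.001]
contact_force: [0.5, 0.2, 1.3]
width: 0.608
grip_force: 0.0
time_s: 5.78
ee_pos: [0.5758, 0.0353, 0.0272]
ee_rot: [0.001, 0.669, 0.743, 0.0]
contact_force: [-0.9, 0.6, 6.4]
width: 0.293
grip_force: 39.1
```

```bash
python3 -m jog '{"slide":[[0,0,-60],[0,0,-60],[0,-18,-60],[-55,-18,0],[-55,-18,0],[-55,-18,0],[-55,-18,0],[-55,-18,0],[-55,-18,0],[-55,-18,0],[-54.5,-2,0],[0,0,0],[0,0,0]],"turn":[0,0,0,0,0,0,0,0,0,0,0,0,0]}'; python3 - <<'E'
from h import *
go(.4767,-.4171,.08,96.7)
E
```

```text
time_s: 7.4
ee_pos: [0.4759, -0.416, 0.2057]
ee_rot: [-0.001, 0.669, 0.743, 0.001]
contact_force: [-0.0, 0.7, -1.0]
width: 0.292
grip_force: 39.6
pos [ 0.4759 -0.416   0.2057] yaw 96.0 shift now [ -1.2   0.6 125.7] turn -0.012 shift after turn [ -1.2   0.6 125.7]
```

```bash
python3 -m jog '{"slide":[[0,0.6,50],[0,0,50],[0,0,30],[0,0,15],[0,0,10],[0,0,7],[0,0,4],[0,0,0],[0,0,0]],"turn":[0,0,0,0,0,0,0,0,0]}'
```

```text
time_s: 8.52
ee_pos: [0.4769, -0.4173, 0.0407]
ee_rot: [0.0, 0.669, 0.743, 0.0]
contact_force: [1.3, -0.6, -0.7]
width: 0.294
grip_force: 39.6
```

```bash
python3 -m jog '{"slide":[[0,0,2],[0,0,1],[0,0,0]],"turn":[0,0,0]}'; python3 -m jog '{"slide":[[0,0,0],[0,0,0],[0,0,0],[0,0,-10],[0,0,-50],[0,0,-60],[0,0,-50],[0,0,0],[0,0,0]],"turn":[0,0,0,0,0,0,0,0,0]}' 100
python3 - <<'E'
from h import *
snap("w3"); go(.6655,.1315,.22,96.7)
E
```

```text
time_s: 8.9
ee_pos: [0.4766, -0.417, 0.0373]
ee_rot: [0.0, 0.669, 0.743, -0.0]
contact_force: [0.0, 0.1, 0.4]
width: 0.29
grip_force: 39.8
time_s: 10.02
ee_pos: [0.4761, -0.4169, 0.2073]
ee_rot: [-0.0, 0.669, 0.743, -0.0]
contact_force: [0.1, 0.1, -1.1]
width: 0.612
grip_force: 0.0
pos [ 0.4757 -0.4166  0.2063] yaw 96.0 shift now [525.2 246.1 -13.7] turn -0.012 shift after turn [522.2 252.4 -13.7]
```

View pics/w3.png

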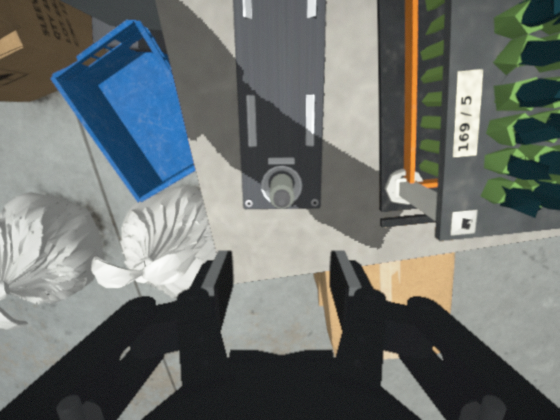

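The first post stands centred in its socket at (280,185). Next I'll fetch the second post, going round the tray.

```bash
python3 -m jog '{"slide":[[52.4,3.3,0],[52.4,3.3,0],[52.4,3.3,0],[52.4,3.3,0],[52.4,3.3,0],[52.4,3.3,0],[52.4,3.3,0],[31.8,44.5,0],[31.8,44.5,0],[31.8,44.5,0],[31.8,44.5,0],[31.8,44.5,0],[0,0,0],[0,0,0]],"turn":[0,0,0,0,0,0,0,0,0,0,0,0,0,0]}'
python3 - <<'E'
from h import *
go(.6655,.1315,.027,96)
E
```

```text
time_s: 11.82
ee_pos: [0.6645, 0.1309, 0.2052]
ee_rot: [-0.001, 0.669, 0.743, -0.002]
contact_force: [0.6, -0.5, -0.2]
width: 0.605
grip_force: 0.0
pos [0.6645 0.1309 0.2052] yaw 96.0 shift now [  0.5   1.1 178.2] turn 0.0 shift after turn [  0.5   1.1 178.2]
```

```bash
python3 -m jog '{"slide":[[0,1,60],[0,0,50],[0,0,33],[0,0,20],[0,0,10],[0,0,5],[0,0,0],[0,0,0]],"turn":[0,0,0,0,0,0,0,0]}' 100 && python3 -m jog '{"slide":[[0,0,0],[0,0,0],[0,0,0],[0,0,0],[0,0,0],[0,0,0],[0,0,-60],[0,0,-60],[0,0,-60],[0,0,0],[0,0,0]],"turn":[0,0,0,0,0,0,0,0,0,0,0]}' 255 40
python3 - <<'E'
from h import *
go(.4449,-.1469,.205,96)
E
```

```text
time_s: 12.82
ee_pos: [0.6676, 0.132, 0.0303]
ee_rot: [0.001, 0.669, 0.743, 0.001]
contact_force: [-0.4, -0.1, 0.0]
width: 0.608
grip_force: 0.0
time_s: 14.2
ee_pos: [0.6662, 0.1313, 0.2084]
ee_rot: [-0.0, 0.669, 0.743, -0.001]
contact_force: [-0.2, 0.2, -2.4]
width: 0.291
grip_force: 39.6
pos [0.6662 0.1313 0.2084] yaw 96.0 shift now [-253.5 -249.2    3.4] turn 0.0 shift after turn [-253.5 -249.1    3.4]
```

```bash
python3 -m jog '{"slide":[[-42.2,-41.5,0],[-42.2,-41.5,0],[-42.2,-41.5,0],[-42.2,-41.5,0],[-42.2,-41.5,0],[-42.2,-41.5,0],[0,0,0],[0,0,30],[0,0,0],[0,0,0]],"turn":[0,0,0,0,0,0,0,0,0,0]}'
python3 - <<'E'
from h import *
go(.4449,-.1469,.042,96)
E
```

```text
time_s: 15.45
ee_pos: [0.446, -0.1453, 0.179]
ee_rot: [-0.001, 0.669, 0.744, 0.0]
contact_force: [-0.4, -0.3, 0.2]
width: 0.289
grip_force: 39.7
pos [ 0.446  -0.1453  0.179 ] yaw 96.1 shift now [ -1.5  -1.2 137. ] turn 0.001 shift after turn [ -1.5  -1.2 137. ]
```

```bash
python3 -m jog '{"slide":[[-1.5,-1.2,50],[0,0,40],[0,0,20],[0,0,12],[0,0,9],[0,0,6],[0,0,2],[0,0,0],[0,0,0]],"turn":[0,0,0,0,0,0,0,0,0]}'; python3 -m jog '{"slide":[[0,0,0],[0,0,0],[0,0,0],[0,0,-10],[0,0,-50],[0,0,-60],[0,0,-60],[0,0,0],[0,0,0]],"turn":[0,0,0,0,0,0,0,0,0]}' 80
python3 - <<'E'
from h import *
snap("w4"); go(.40,.24,.28,189)
E
```

```text
time_s: 16.58
ee_pos: [0.4449, -0.1479, 0.0405]
ee_rot: [0.0, 0.669, 0.743, 0.0]
contact_force: [0.1, 0.1, -0.7]
width: 0.296
grip_force: 39.7
time_s: 17.7
ee_pos: [0.4441, -0.148, 0.2205]
ee_rot: [0.0, 0.669, 0.743, -0.0]
contact_force: [0.2, 0.6, 0.0]
width: 0.692
grip_force: 0.0
pos [ 0.4436 -0.1478  0.2197] yaw 96.0 shift now [390.2  -2.9 -60.3] turn 1.518 shift after turn [  17.6 -389.8  -60.3]
```

```bash
python3 -m jog '{"slide":[[58,2.9,-8],[58,2.9,-8],[58,2.9,-8],[58,2.9,-8],[58,2.9,-8],[58,2.9,-8],[58,2.9,-8],[0,0,0],[0,0,0]],"turn":[0,0,0,0,0,0,0,0,0]}' 40
python3 - <<'E'
from h import *
im,c=snap("w5"); go(.404,.311,.28,189.4)
R=lambda a:np.array([[np.cos(a),-np.sin(a)],[np.sin(a),np.cos(a)]])
a=np.radians(9.4)
C=[np.r_[np.array([.404,.311])+R(a)@np.array(q),.038] for q in [(.104,.026),(.104,-.026),(-.104,-.026),(-.104,.026)]]; print(proj("wrist",C,c).round())
E
```

```text
time_s: 18.88
ee_pos: [0.4216, 0.2572, 0.2746]
ee_rot: [-0.0, 0.669, 0.743, -0.002]
contact_force: [-0.0, -0.8, -0.1]
width: 0.844
grip_force: 0.0
pos [0.422  0.2564 0.2748] yaw 95.9 shift now [ 56.2 -12.3  -5.2] turn 1.51 shift after turn [ -8.9 -56.8  -5.2]
[[355. 106.]
 [354. 148.]
 [194. 158.]
 [189. 116.]]
```

View pics/w5.png

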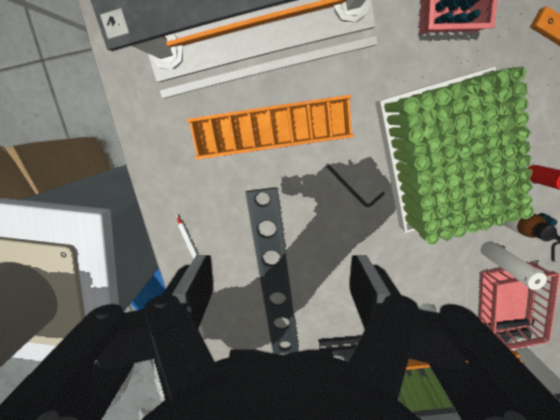

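The rack is at about (190–353, 96–158) with free space round it, and the plate is at (248–298, 188–350).

```bash
python3 - <<'E'
from h import *
im=cv2.imread("pics/w5.png"); z=np.load("pics/w5.npz"); c=(z['K'],z['D'],z['T'])
hsv=cv2.cvtColor(im,cv2.COLOR_BGR2HSV); m=cv2.inRange(hsv,(5,130,90),(22,255,255)); m[:85]=0; m[170:]=0; m[:,:180]=0; m[:,365:]=0
pts=cv2.findNonZero(m)[:,0]; h=cv2.convexHull(pts)[:,0]
P=np.array([unproj("wrist",p,.038,c)[:2] for p in h])*1e3
r=cv2.minAreaRect(P.astype(np.float32)); print(r)
ce=np.array(r[0])/1e3; go(ce[0],ce[1],.15)
print(len(pts), pts.min(0),pts.max(0))
E
```

```text
((400.6871337890625, 316.26025390625), (205.8206024169922, 51.54610061645508), 13.970541954040527)
pos [0.422  0.2564 0.2748] yaw 95.9 shift now [ 61.7 -15.  124.8] turn 0.0 shift after turn [ 61.7 -15.  124.8]
6672 [187  95] [353 158]
```

```bash
python3 -m jog '{"slide":[[30.8,-7.5,10],[30.9,-7.5,10],[0,0,12],[0,0,12],[0,0,12],[0,0,12],[0,0,12],[0,0,12],[0,0,12],[0,0,12],[0,0,9],[0,0,0],[0,0,0]],"turn":[-0.1712,-0.1712,-0.1712,-0.1712,-0.1712,-0.1712,-0.1712,-0.1712,-0.1712,-0.1712,0,0,0]}' 50
python3 - <<'E'
from h import *
go(.4007,.3163,.01,194)
E
```

```text
time_s: 20.55
ee_pos: [0.3963, 0.3155, 0.1515]
ee_rot: [0.0, -0.122, 0.993, -0.0]
contact_force: [0.0, -1.0, 0.0]
width: 0.804
grip_force: 0.0
pos [0.3963 0.3155 0.1515] yaw 194.0 shift now [ -4.4  -0.3 141.5] turn -0.0 shift after turn [ -4.4  -0.3 141.5]
```

```bash
python3 -m jog '{"slide":[[-4.4,0,50],[0,0,40],[0,0,25],[0,0,12],[0,0,8],[0,0,4.5],[0,0,0],[0,0,0]],"turn":[0,0,0,0,0,0,0,0]}' 50 && python3 -m jog '{"slide":[[0,0,0],[0,0,0],[0,0,0],[0,0,0],[0,0,0],[0,0,-50],[0,0,-60],[0,0,-60],[0,0,0],[0,0,0]],"turn":[0,0,0,0,0,0,0,0,0,0]}' 255 40
python3 - <<'E'
from h import *
im,c=snap("w6"); go(.4608,-.282,.19,96.7)
E
```

```text
time_s: 21.55
ee_pos: [0.4007, 0.317, 0.0122]
ee_rot: [0.0, -0.123, 0.992, 0.0]
contact_force: [0.5, 0.0, 0.0]
width: 0.803
grip_force: 0.0
time_s: 22.8
ee_pos: [0.4003, 0.3156, 0.181]
ee_rot: [-0.0, -0.122, 0.992, -0.001]
contact_force: [0.2, 1.2, -3.0]
width: 0.6
grip_force: 43.2
pos [0.3999 0.3154 0.1804] yaw 194.1 shift now [  86.3 -594.3   -9.6] turn -1.442 shift after turn [600.4   9.3  -9.6]
```

View pics/w6.png

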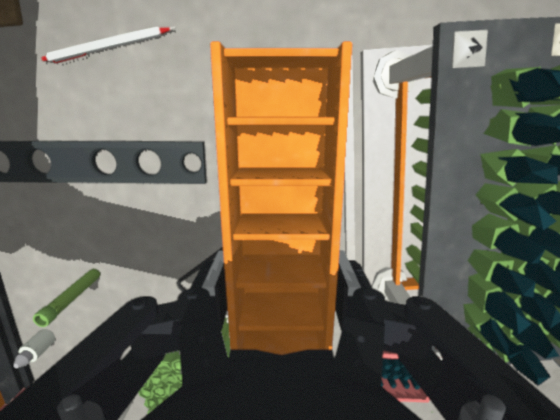

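The rack is held straight between the fingers, with its far end edge at row 45. I'll measure the lengthwise offset.

```bash
python3 - <<'E'
from h import *
z=np.load("pics/w6.npz"); c=(z['K'],z['D'],z['T']); s=observe(); p=np.array(s['ee_pos']); a=np.radians(yaw()); h=p[2]-.012+.038
for uv in [(213,43),(351,42)]:
    q=unproj("wrist",uv,h,c)-p; print("tool x",(q[0]*np.cos(a)+q[1]*np.sin(a)).round(4),"tool y",(q[0]*np.sin(a)-q[1]*np.cos(a)).round(4))
E
```

```text
tool x 0.1029 tool y -0.0247
tool x 0.1031 tool y 0.0254
```

```bash
python3 -m jog '{"slide":[[5.7,-50,-10],[5.7,-50,-10],[5.7,-50,0],[0,0,0],[0,0,0],[0,0,0],[0,0,0],[0,0,0],[0,0,0],[0,0,0],[0,0,0],[0,0,0],[0,0,0],[0,0,0],[0,0,0]],"turn":[0,0,0,0.17,0.17,0.17,0.17,0.17,0.17,0.17,0.17,0.17,0.17,0,0]}'; python3 -m jog '{"slide":[[-56,-1.5,0],[-56,-1.5,0],[-56,-1.5,0],[-56,-1.5,0],[-56,-1.5,0],[-56,-1.5,0],[-56,-1.5,0],[-56,-1.5,0],[0,0,0],[0,0,0]],"turn":[0,0,0,0,0,0,0,0,0,0]}'
python3 - <<'E'
from h import *
go(.4608,-.282,.022,96.7)
im,c=snap("w7")
E
```

```text
time_s: 24.72
ee_pos: [0.4197, 0.1669, 0.2009]
ee_rot: [-0.0, 0.663, 0.748, -0.001]
contact_force: [0.4, 0.1, -1.6]
width: 0.597
grip_force: 43.2
time_s: 25.98
ee_pos: [0.4601, -0.2785, 0.2011]
ee_rot: [-0.001, 0.664, 0.748, 0.0]
contact_force: [-0.5, 1.2, -0.8]
width: 0.599
grip_force: 43.2
pos [ 0.4601 -0.2785  0.2011] yaw 96.8 shift now [ -3.6   0.2 179.1] turn 0.001 shift after turn [ -3.6   0.2 179.1]
```

View pics/w7.png

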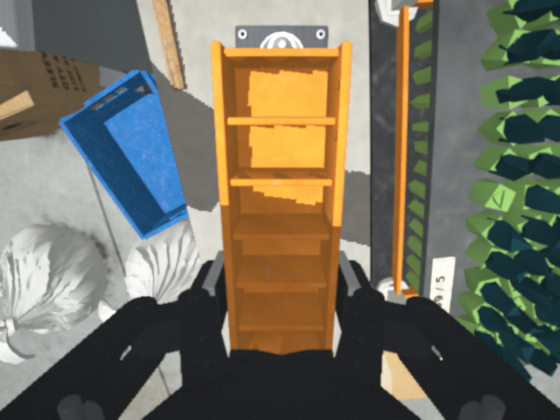

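The rack is aligned over the base, with the upper socket at (282,42) just beyond its end. Lowering.

```bash
python3 -m jog '{"slide":[[-3.8,0.4,50],[0,0,50],[0,0,30],[0,0,15],[0,0,10],[0,0,8],[0,0,0],[0,0,0]],"turn":[0,0,0,0,0,0,0,0]}'
python3 - <<'E'
from h import *
go(.4608,-.282,.022,96.7)
E
```

```text
time_s: 27.02
ee_pos: [0.4619, -0.2832, 0.0393]
ee_rot: [0.001, 0.665, 0.747, 0.0]
contact_force: [-0.4, -0.1, -1.9]
width: 0.607
grip_force: 43.1
pos [ 0.4619 -0.2832  0.0393] yaw 96.7 shift now [ 1.3 -0.9 17.3] turn -0.0 shift after turn [ 1.3 -0.9 17.3]
```

```bash
python3 -m jog '{"slide":[[1,-0.9,6],[0,0,4],[0,0,3],[0,0,2],[0,0,1.5],[0,0,0],[0,0,0]],"turn":[0,0,0,0,0,0,0]}'
```

```text
time_s: 27.9
ee_pos: [0.4605, -0.2821, 0.0223]
ee_rot: [0.0, 0.665, 0.747, 0.0]
contact_force: [-1.5, 0.1, -0.2]
width: 0.603
grip_force: 43.3
```

```bash
python3 -m jog '{"slide":[[0,0,0.5],[0,0,0],[0,0,0],[0,0,0],[0,0,-20],[0,0,-50],[0,0,-60],[0,0,-60],[0,0,-20],[0,0,0]],"turn":[0,0,0,0,0,0,0,0,0,0]}' 40
python3 -m jog '{"slide":[[50,0,0],[50,0,0],[50,0,0],[50,0,0],[50,-8,0],[0,0,0],[0,0,0]],"turn":[0,0,0,0,0,0,0]}' 
python3 - <<'E'
from h import *
im,c=snap("w8"); go(.43,.075,.2,103)
E
```

```text
time_s: 29.15
ee_pos: [0.4612, -0.2826, 0.2334]
ee_rot: [0.002, 0.665, 0.747, 0.0]
contact_force: [0.2, -0.4, 0.7]
width: 0.842
grip_force: 0.0
time_s: 30.02
ee_pos: [0.4228, -0.0352, 0.2308]
ee_rot: [-0.001, 0.665, 0.747, -0.001]
contact_force: [-0.2, -0.6, 0.3]
width: 0.846
grip_force: 0.0
pos [ 0.423  -0.0357  0.2309] yaw 96.6 shift now [109.2  19.7  30.9] turn -0.111 shift after turn [106.3  31.7  30.9]
```

View pics/w8.png

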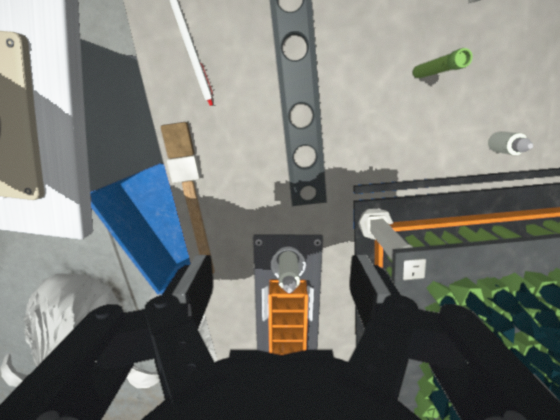

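The rack lies in the nest and the post stands in the near socket at (288,262). The plate's holes are at (308,192), (305,155), (302,116) and (294,47).

```bash
python3 - <<'E'
from h import *
z=np.load("pics/w8.npz"); c=(z['K'],z['D'],z['T'])
uv=[(308,192.5),(304.7,155.5),(301.8,115.5),(294.5,46.5)]; L=[-.136,-.088,-.038,.038]
P=np.array([unproj("wrist",u,.01,c)[:2] for u in uv]); print(P.round(4))
kx=np.polyfit(L,P[:,0],1); ky=np.polyfit(L,P[:,1],1); print(kx,ky,np.hypot(kx[0],ky[0])); a=np.degrees(np.arctan2(-kx[0],ky[0])); print("centre",kx[1],ky[1],"yaw",a)
E=[unproj("wrist",u,.01,c)[:2] for u in [(294,206),(327,202)]]; print(np.round(E,4),np.mean(E,0))
go(kx[1],ky[1],.08,90+a)
E
```

```text
[[ 0.4589 -0.0503]
 [ 0.448  -0.0037]
 [ 0.438   0.0432]
 [ 0.4196  0.1167]]
[-0.2243196   0.42857804] [0.95836093 0.08012324] 0.984263661354537
centre 0.42857804143622397 0.08012323691644435 yaw 13.173820984593151
[[ 0.4433 -0.0706]
 [ 0.4854 -0.0601]] [ 0.46436681 -0.06534965]
pos [ 0.423  -0.0357  0.2309] yaw 96.6 shift now [114.4  18.9 150.9] turn -0.114 shift after turn [111.5  31.8 150.9]
```

```bash
python3 -m jog '{"slide":[[0,0,40],[55.5,16,40],[55.5,16,40],[0,0,30],[0,0,0],[0,0,0]],"turn":[-0.118,0,0,0,0,0]}' 60
python3 - <<'E'
from h import *
go(.4286,.0801,.0015,103.4)
E
```

```text
time_s: 30.82
ee_pos: [0.4286, 0.0667, 0.0909]
ee_rot: [0.0, 0.62, 0.784, -0.0]
contact_force: [0.5, -0.6, 0.3]
width: 0.763
grip_force: 0.0
pos [0.4286 0.0667 0.0909] yaw 103.3 shift now [13.   3.1 89.4] turn -0.002 shift after turn [13.   3.1 89.4]
```

```bash
python3 -m jog '{"slide":[[13,3.1,0],[0,0,40],[0,0,25],[0,0,12],[0,0,6],[0,0,4],[0,0,0],[0,0,0]],"turn":[0,0,0,0,0,0,0,0]}' 60
python3 - <<'E'
from h import *
go(.4286,.0801,.0015,103.4)
E
```

```text
time_s: 31.82
ee_pos: [0.4288, 0.0815, 0.0041]
ee_rot: [0.0, 0.62, 0.785, 0.001]
contact_force: [-0.2, 0.1, 0.2]
width: 0.768
grip_force: 0.0
pos [0.4288 0.0815 0.0041] yaw 103.4 shift now [-1.3 -0.5  2.6] turn 0.0 shift after turn [-1.3 -0.5  2.6]
```

```bash
python3 -m jog '{"slide":[[-1.3,0,3],[0,0,0],[0,0,0]],"turn":[0,0,0]}' 60; python3 -m jog '{"slide":[[0,0,0],[0,0,0],[0,0,0],[0,0,0],[0,0,0],[0,0,-20],[0,0,-40],[0,0,0]],"turn":[0,0,0,0,0,0,0,0]}' 255 90
```

```text
time_s: 32.2
ee_pos: [0.4284, 0.08, 0.0005]
ee_rot: [-0.0, 0.619, 0.785, 0.0]
contact_force: [0.6, 0.2, 0.3]
width: 0.772
grip_force: 0.0
time_s: 33.2
ee_pos: [0.4295, 0.0803, 0.062]
ee_rot: [0.001, 0.62, 0.785, 0.002]
contact_force: [1.0, 0.8, -3.1]
width: 0.502
grip_force: 93.7
```

```bash
python3 -m jog '{"slide":[[0,0,-40],[0,0,-60],[0,0,-40],[0,0,0],[0,0,0]],"turn":[0,0,0,0,0]}'; python3 - <<'E'
from h import *
im,c=snap("w9"); go(.4608,-.282,.16,96.7); print(observe()['width'])
E
```

```text
time_s: 33.83
ee_pos: [0.4274, 0.079, 0.1989]
ee_rot: [-0.001, 0.62, 0.785, -0.001]
contact_force: [-0.4, -0.4, -2.7]
width: 0.503
grip_force: 93.9
pos [0.4271 0.0791 0.1987] yaw 103.4 shift now [-359.1  -51.1   38.7] turn 0.118 shift after turn [-362.6   -8.6   38.7]
0.4997064162782121
```

View pics/w9.png

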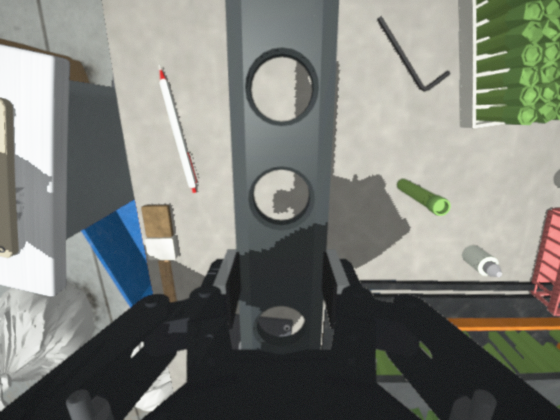

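The plate is held straight, with holes at (282,86), (281,194) and (282,322). I'll compare these with the prediction for a centred, level hold.

```bash
python3 - <<'E'
from h import *
from scipy.optimize import least_squares
z=np.load("pics/w9.npz"); c=(z['K'],z['D'],z['T']); p=np.array(observe()['ee_pos']); a=np.radians(yaw())
X=np.array([np.cos(a),np.sin(a),0]);Y=np.array([np.sin(a),-np.cos(a),0]);Z=np.array([0,0,1.])
def f(q,L): return proj("wrist",[p+X*(l*np.cos(q[2])+q[0])+Z*(.0095+l*np.sin(q[2])+q[1])+Y*q[3] for l in L],c)
L=[.088,.038]; print(f([0,0,0,0],L+[-.038]).round(1))
uv=np.array([(281.7,86),(280.6,194.5)])
for t in (-.03,0,.03):
    r=least_squares(lambda q:(f([q[0],0,t,q[1]],L)-uv).ravel(),[0,0]); print(t,r.x.round(4),r.fun.round(1))
E
```

```text
[[281.5  87.9]
 [281.6 200. ]
 [281.7 330.1]]
-0.03 [ 0.0016 -0.0002] [-0.6 -1.4  0.6  1.7]
0 [ 0.0015 -0.0002] [-0.6 -2.   0.6  2.4]
0.03 [ 0.0015 -0.0002] [-0.6 -2.5  0.6  3.1]
```

```bash
python3 -m jog '{"slide":[[0,0,0],[-52,-1.2,0],[-52,-1.2,0],[-52,-1.2,0],[-52,-1.2,0],[-52,-1.2,0],[-52,-1.2,0],[-51,-1.2,0],[0,0,0],[0,0,0],[0,0,0]],"turn":[0.118,0,0,0,0,0,0,0,0,0,0]}'
python3 - <<'E'
from h import *
im,c=snap("w10"); go(.4609,-.283,.1,96.7); read_camera("top"); cv2.imwrite("pics/t10.png",read_camera("side")[:,:,::-1])
E
```

```text
time_s: 35.25
ee_pos: [0.4621, -0.2797, 0.1997]
ee_rot: [-0.001, 0.664, 0.748, 0.0]
contact_force: [1.0, 0.2, -3.2]
width: 0.502
grip_force: 93.9
pos [ 0.4623 -0.2799  0.2   ] yaw 96.8 shift now [ -2.9  -1.7 100. ] turn 0.003 shift after turn [ -2.9  -1.7 100. ]
```

View pics/w10.png

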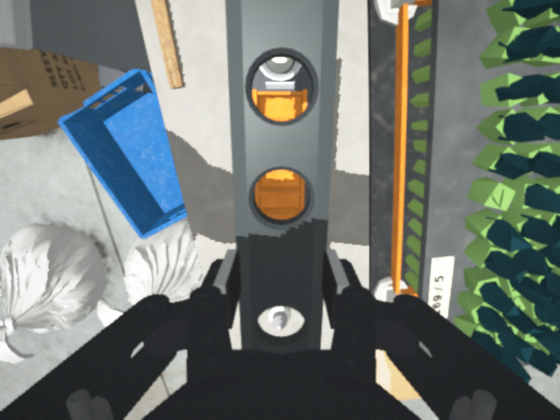

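Both posts and the rack show through the holes on the centre column (281). Descending.

```bash
python3 -m jog '{"slide":[[-2.9,-1.7,40],[0,0,35],[0,0,20],[0,0,5],[0,0,0],[0,0,0]],"turn":[0,0,0,0,0,0]}'
python3 - <<'E'
from h import *
go(.4609,-.283,.068,96.7)
E
```

```text
time_s: 36.15
ee_pos: [0.4618, -0.2848, 0.1015]
ee_rot: [0.001, 0.665, 0.747, 0.0]
contact_force: [0.6, 0.2, -3.5]
width: 0.5
grip_force: 93.8
pos [ 0.4618 -0.2848  0.1015] yaw 96.7 shift now [ 1.9 -0.6 33.5] turn -0.0 shift after turn [ 1.9 -0.6 33.5]
```

```bash
python3 -m jog '{"slide":[[1.5,-0.6,5],[0,0,5],[0,0,5],[0,0,4],[0,0,0],[0,0,0]],"turn":[0,0,0,0,0,0]}'; python3 -m jog '{"slide":[[0,0,3],[0,0,3],[0,0,3],[0,0,0]],"turn":[0,0,0,0]}'
```

```text
time_s: 36.9
ee_pos: [0.4603, -0.2831, 0.0815]
ee_rot: [0.0, 0.665, 0.747, 0.0]
contact_force: [-0.0, -0.6, -4.6]
width: 0.507
grip_force: 93.9
time_s: 37.4
ee_pos: [0.46, -0.283, 0.0722]
ee_rot: [-0.0, 0.665, 0.747, -0.0]
contact_force: [0.0, -0.4, -3.9]
width: 0.497
grip_force: 93.9
```

```bash
python3 -m jog '{"slide":[[0,0,2],[0,0,1],[0,0,1],[0,0,0],[0,0,0]],"turn":[0,0,0,0,0]}'; python3 - <<'E'
from h import *
snap("w11"); cv2.imwrite("pics/s11.png",cv2.resize(read_camera("side")[130:260,290:450],None,fx=4,fy=4,interpolation=cv2.INTER_CUBIC)[:,:,::-1])
E
```

```text
time_s: 38.02
ee_pos: [0.4603, -0.2832, 0.0693]
ee_rot: [0.0, 0.665, 0.747, -0.0]
contact_force: [-1.7, 1.2, 5.7]
width: 0.505
grip_force: 95.0
```

View pics/s11.png

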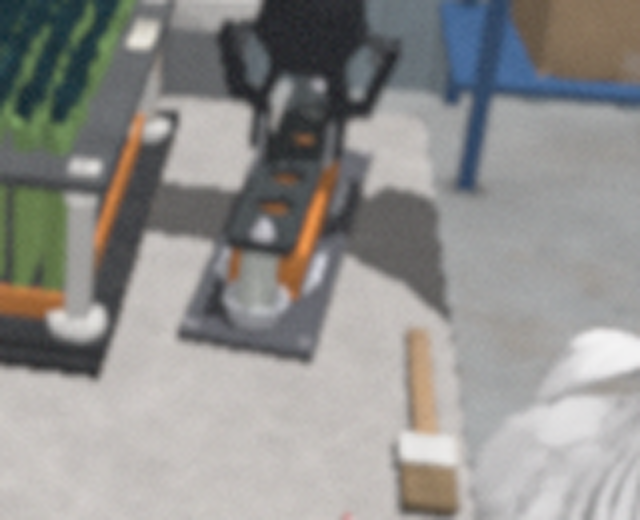

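The pin shows through the near end hole at (262,228), and the upward contact force says it is seated. I'll release and go for the sleeve.

```bash
python3 -m jog '{"slide":[[0,0,0],[0,0,0],[0,0,0],[0,0,-15],[0,0,-50],[0,0,-60],[0,0,-50],[0,0,0],[0,0,0]],"turn":[0,0,0,0,0,0,0,0,0]}' 60; python3 - <<'E'
from h import *
im,c=snap("w12"); go(.54,.05,.25,96.7)
b=np.array([.4608,-.282]); a=np.radians(6.7)
u=np.array([-np.sin(a),np.cos(a)])
for l in (.136,.088,.038,-.038,-.088,-.136): print(l,(b+u*l).round(4),proj("wrist",np.r_[b+u*l,.078],c).round(1))
E
```

```text
time_s: 39.25
ee_pos: [0.4595, -0.2832, 0.2436]
ee_rot: [-0.0, 0.665, 0.747, -0.0]
contact_force: [0.5, 0.2, -0.2]
width: 0.763
grip_force: 0.0
pos [ 0.4592 -0.2831  0.2428] yaw 96.7 shift now [321.4 119.1  -7.2] turn -0.0 shift after turn [321.4 119.1  -7.2]
0.136 [ 0.4449 -0.1469] [[282.8  49.8]]
0.088 [ 0.4505 -0.1946] [[282.8 102.2]]
0.038 [ 0.4564 -0.2443] [[282.8 152.3]]
-0.038 [ 0.4652 -0.3197] [[282.7 220.2]]
-0.088 [ 0.4711 -0.3694] [[282.7 259.9]]
-0.136 [ 0.4767 -0.4171] [[282.7 294.6]]
```

View pics/w12.png

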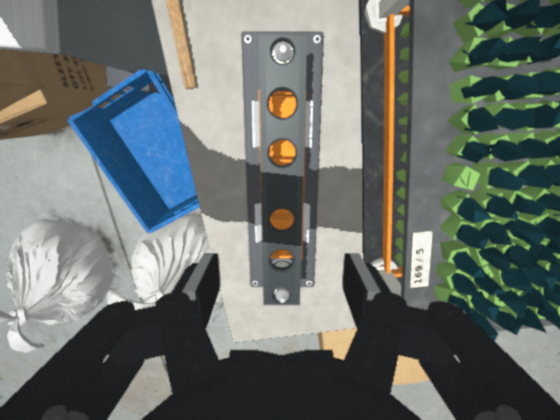

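Both pins are through the end holes, at (282,50) and (282,295), and the middle holes are where predicted, over orange slots. On to the sleeve.

```bash
python3 -m jog '{"slide":[[55,5,-5],[55,5,-5],[55,5,0],[55,5,0],[28,45,0],[28,45,0],[28,45,0],[0,0,0],[0,0,0]],"turn":[0,0,0,0,0,0,0,0,0]}' 130; python3 - <<'E'
from h import *
im,c=snap("w13"); b=np.ascontiguousarray(im[:,:,::-1])
hsv=cv2.cvtColor(b,cv2.COLOR_BGR2HSV); m=cv2.inRange(hsv,(35,100,50),(85,255,255))
e=proj("wrist",[[.57,.113,.094],[.57,.113,0]],c); print(e.round(0))
n,l,st,ce=cv2.connectedComponentsWithStats(m)
for i in range(1,n):
    if np.hypot(*(ce[i]-e[0]))<60 and st[i][4]>40: print(st[i],ce[i].round(1),unproj("wrist",ce[i],.094,c).round(4)); i0=i
pts=np.argwhere(l==i0)[:,::-1].astype(np.int32)
print(cv2.minAreaRect(pts)); cam=-c[2][:3,:3].T@c[2][:3,3]; print("cam",cam.round(3))
ys=[(unproj("wrist",p,.094,c)) for p in pts]; A=np.array(ys); print(A.min(0),A.max(0))
# fit: outline of the modelled sleeve against the mask
from scipy.optimize import minimize
t=np.linspace(0,2*np.pi,24)
def model(x,y):
    q=[[x+r*np.cos(k),y+r*np.sin(k),z] for r,z in((.008,0),(.008,.08),(.0085,.094)) for k in t]
    M=np.zeros(m.shape,np.uint8); cv2.fillConvexPoly(M,cv2.convexHull(np.round(proj("wrist",q,c)*16).astype(np.int32)),1,shift=4); return M
M0=(l==i0)
f=lambda p:(model(*p).astype(bool)^M0).sum()
r=minimize(f,A.mean(0)[:2],method="Nelder-Mead",options=dict(initial_simplex=[A.mean(0)[:2]+d for d in np.array([[0,0],[.01,0],[0,.01]])])); print(r.x.round(4),r.fun,M0.sum())
go(r.x[0],r.x[1],.2,6.7)
E
```

```text
time_s: 40.42
ee_pos: [0.5774, 0.0365, 0.2519]
ee_rot: [-0.001, 0.664, 0.747, -0.002]
contact_force: [0.1, -0.1, -0.3]
width: 0.493
grip_force: 0.0
[[284. 115.]
 [283. 115.]]
[275 110  16  16 199] [282.3 117.4] [0.569  0.1105 0.094 ]
((282.5, 117.5), (15.0, 15.0), 90.0)
cam [0.568 0.113 0.394]
[0.56151632 0.10304209 0.094     ] [0.5767257  0.11773144 0.094     ]
[0.5686 0.1103] 61.0 199
pos [0.5773 0.0358 0.2523] yaw 96.7 shift now [75.   0.  52.3] turn 1.57 shift after turn [  0.1 -75.   52.3]
```

```bash
python3 -m jog '{"slide":[[37.5,0,0],[37.5,0,0],[0,0,10],[0,0,10],[0,0,10],[0,0,10],[0,0,10],[0,0,0],[0,0,0],[0,0,0],[0,0,0],[0,0,0],[0,0,0]],"turn":[0,0,0.1744,0.1744,0.1744,0.1744,0.1744,0.1744,0.1744,0.1744,0.1744,0,0]}' 130; python3 - <<'E'
from h import *
go(.5688,.1105,.07,6.7)
E
```

```text
time_s: 42.1
ee_pos: [0.5696, 0.1105, 0.2035]
ee_rot: [0.0, 0.998, 0.06, -0.0]
contact_force: [1.4, 0.6, 0.5]
width: 0.49
grip_force: 0.0
pos [0.5696 0.1105 0.2035] yaw 6.9 shift now [-8.000e-01 -1.000e-01  1.335e+02] turn 0.003 shift after turn [-8.000e-01 -1.000e-01  1.335e+02]
```

```bash
python3 -m jog '{"slide":[[-0.8,0,50],[0,0,40],[0,0,25],[0,0,12],[0,0,6],[0,0,0],[0,0,0]],"turn":[0,0,0,0,0,0,0]}' 130; python3 -m jog '{"slide":[[0,0,0],[0,0,0],[0,0,0],[0,0,0],[0,0,0],[0,0,-50],[0,0,-60],[0,0,-40],[0,0,0],[0,0,0]],"turn":[0,0,0,0,0,0,0,0,0,0]}' 255 30; python3 - <<'E'
from h import *
im,c=snap("w14"); go(.4564,-.2448,.22,6.7)
E
```

```text
time_s: 42.98
ee_pos: [0.5699, 0.1114, 0.0715]
ee_rot: [-0.0, 0.998, 0.059, 0.001]
contact_force: [-0.2, 0.1, -0.0]
width: 0.491
grip_force: 0.0
time_s: 44.22
ee_pos: [0.5684, 0.1108, 0.2196]
ee_rot: [0.0, 0.998, 0.059, -0.001]
contact_force: [0.1, 0.4, -1.2]
width: 0.167
grip_force: 29.3
pos [0.5681 0.1108 0.219 ] yaw 6.8 shift now [-152.7  339.9   -1. ] turn 0.001 shift after turn [-152.4  340.1   -1. ]
```

```bash
python3 -m jog '{"slide":[[-51,0,-10],[-51,0,-10],[-50.5,0,-10],[0,56.7,0],[0,56.7,0],[0,56.7,0],[0,56.7,0],[0,56.7,0],[0,56.7,0],[0,0,0],[0,0,0]],"turn":[0,0,0,0,0,0,0,0,0,0,0]}'; python3 - <<'E'
from h import *
im,c=snap("w15"); go(.4564,-.2448,.16,6.7)
# sleeve in hand: green blob vs model along tool x
hsv=cv2.cvtColor(np.ascontiguousarray(im[:,:,::-1]),cv2.COLOR_BGR2HSV); m=cv2.inRange(hsv,(35,100,50),(85,255,255))
p=np.array(observe()['ee_pos']); e=proj("wrist",[p+[0,0,.024],p-[0,0,.07]],c); print("pred top, foot",e.round(0))
n,l,st,ce=cv2.connectedComponentsWithStats(m)
for i in range(1,n):
    if st[i][4]>40 and np.hypot(*(ce[i]-e[1]))<120: print(st[i],ce[i].round(0))
E
```

```text
time_s: 45.65
ee_pos: [0.4569, -0.2436, 0.249]
ee_rot: [-0.001, 0.998, 0.059, -0.001]
contact_force: [0.4, 0.5, 0.8]
width: 0.169
grip_force: 29.4
pos [ 0.4572 -0.2429  0.2494] yaw 6.9 shift now [-1.1  1.8 89.4] turn 0.003 shift after turn [-1.1  1.8 89.4]
pred top, foot [[279. 286.]
 [280. 218.]]
[ 266  212   31   88 2038] [281. 260.]
```

```bash
python3 -m jog '{"slide":[[-1,1.8,40],[0,0,25],[0,0,15],[0,0,7],[0,0,0],[0,0,0]],"turn":[0,0,0,0,0,0]}'; python3 - <<'E'
from h import *
go(.4564,-.2448,.085,6.7)
E
```

```text
time_s: 46.45
ee_pos: [0.4576, -0.2466, 0.1643]
ee_rot: [0.0, 0.998, 0.059, 0.001]
contact_force: [0.3, -1.2, -0.3]
width: 0.168
grip_force: 29.4
pos [ 0.4576 -0.2466  0.1643] yaw 6.8 shift now [-1.  -1.9 79.3] turn 0.001 shift after turn [-1.  -1.9 79.3]
```

```bash
python3 -m jog '{"slide":[[-0.7,-1,20],[0,0,12],[0,0,6],[0,0,0],[0,0,0]],"turn":[0,0,0,0,0]}'; python3 -m jog '{"slide":[[0,0,5],[0,0,5],[0,0,5],[0,0,0]],"turn":[0,0,0,0]}'
```

```text
time_s: 47.08
ee_pos: [0.4566, -0.2457, 0.1259]
ee_rot: [0.0, 0.998, 0.059, 0.0]
contact_force: [0.4, 0.4, -1.1]
width: 0.167
grip_force: 29.4
time_s: 47.58
ee_pos: [0.4558, -0.2453, 0.11]
ee_rot: [-0.0, 0.998, 0.059, -0.0]
contact_force: [0.5, 0.4, 0.1]
width: 0.165
grip_force: 29.4
```

```bash
python3 -m jog '{"slide":[[0,0,8],[0,0,7],[0,0,5],[0,0,3],[0,0,1.5],[0,0,0],[0,0,0]],"turn":[0,0,0,0,0,0,0]}'
```

```text
time_s: 48.45
ee_pos: [0.4563, -0.2456, 0.0862]
ee_rot: [0.0, 0.998, 0.059, 0.0]
contact_force: [0.8, 0.2, 0.1]
width: 0.169
grip_force: 29.4
```

```bash
python3 -m jog '{"slide":[[0,0,1],[0,0,0],[0,0,0]],"turn":[0,0,0]}'; python3 -m jog '{"slide":[[0,0,0],[0,0,0],[0,0,0],[0,0,0],[0,0,-20],[0,0,-40],[0,0,-60],[0,0,-60],[-40,0,0],[-40,0,0],[0,0,0],[0,0,0],[0,0,0],[0,0,0]],"turn":[0,0,0,0,0,0,0,0,0,0,0,0,0,0]}' 150; python3 - <<'E'
from h import *
im,c=snap("w16"); hsv=cv2.cvtColor(np.ascontiguousarray(im[:,:,::-1]),cv2.COLOR_BGR2HSV); m=cv2.inRange(hsv,(35,100,50),(85,255,255))
e=proj("wrist",[[.4564,-.2445,.108],[.4564,-.2445,.078],[.4564,-.2445,.16]],c); print("pred top/at plate",e.round(1))
n,l,st,ce=cv2.connectedComponentsWithStats(m)
for i in range(1,n):
    if st[i][4]>30 and np.hypot(*(ce[i]-e[0]))<60: print("wrist",st[i],ce[i].round(1))
for cam in("top","side"):
    im=read_camera(cam); hsv=cv2.cvtColor(np.ascontiguousarray(im[:,:,::-1]),cv2.COLOR_BGR2HSV); m=cv2.inRange(hsv,(35,80,40),(85,255,255))
    e=proj(cam,[[.4564,-.2445,.108],[.4564,-.2445,.078]]); print(cam,e.round(1)); n,l,st,ce=cv2.connectedComponentsWithStats(m)
    for i in range(1,n):
        if st[i][4]>5 and np.hypot(*(ce[i]-e[0]))<30: print(st[i],ce[i].round(1))
    print([ (round(d['conf'],2),np.round(d['position'],3)) for q in("sleeve","hole_plate","short_post") for d in look_for(q,cam)[:2]])
E
```

```text
time_s: 48.82
ee_pos: [0.4564, -0.2456, 0.0852]
ee_rot: [0.0, 0.998, 0.059, 0.0]
contact_force: [-0.4, -0.3, 1.3]
width: 0.169
grip_force: 29.6
time_s: 50.58
ee_pos: [0.3775, -0.2546, 0.2648]
ee_rot: [-0.0, 0.998, 0.06, 0.0]
contact_force: [-0.2, -0.2, -0.4]
width: 0.409
grip_force: 0.0
pred top/at plate [[279.8 112.1]
 [279.9 112.3]
 [279.6 111.4]]
wrist [274 105  16  17 208] [281.6 113.2]
top [[388.4 262.8]
 [385.4 262.4]]
[381 260  11   7  49] [386.2 262.3]
[(0.49, array([ 0.46 , -0.247,  0.1  ])), (0.61, array([ 0.461, -0.278,  0.076])), (0.55, array([ 0.467, -0.259,  0.006]))]
side [[362.1 163.1]
 [361.  172.3]]
[359 163   7  13  55] [362.  168.9]
[(0.47, array([ 0.454, -0.24 ,  0.094])), (0.89, array([ 0.453, -0.246,  0.08 ])), (0.71, array([0.686, 0.048, 0.029]))]
```

The sleeve stands upright in the +38 mm hole. Its top is at the seated height in the side view (row 163, as predicted), and the short post hasn't moved.

```bash
python3 -c "
from workcell import *
print(hand_in())"
```

```text
the job is handed in; nothing more can be done
None
```

I built the jig in the order asked and handed it in at about 51 s: both tall posts, the rack, the plate on both pins, and the sleeve in the +38 mm hole at its seated height, with the short post left where it stood. I viewed 16 pictures, over the limit of 14, and the hand-in gave no verdict.

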